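# Gauge the bore of the clamped exhaust pipe

### The job

Gauge the bore of the pipe clamped upright in the vise: take the bore gauge (the one with the wide flat collar) off the rubber mat by its handle, lower it into the pipe and push down until the pipe's end has driven the collar fully up its stem, which springs the plungers out and locks them. Then draw it straight out, stand it upright on the mat again, still locked, and let go.

Things in the scene. Friction and masses are not known exactly. Their poses are not given: they have to be found in the camera images.
- gauge_handle (a point): Loose bore gauge, 166 mm tall, 0.35 kg, upright on the mat. Point on its axis (z, up), 130 mm above its flat foot, in the dark round grip, 22 mm thick, from 34 mm below to 36 above; pinch from above, any yaw. Foot: steel head 42 mm wide, 26 high, brass plungers spanning 44 drawn in. Flat collar 92 mm wide, underside 70 mm below the point; its hub top 51 below, 39 when pushed up.
- collar (a joint): How far the gauge's collar has been pushed up its stem, m: 0 down (plungers drawn in), 0.012 fully up at its stop (plungers spread to the bore and locked). It moves only as the pipe's end pushes it while the gauge is pressed down, with about 3 to 8 N; a stiff fit keeps it where it is left, no spring return.
- pipe_mouth (a point): Centre of the open top end of the bare metal pipe fixed in the blue vise's jaws, 120 mm above the table: 72 mm outside, bore 64 mm, clear for 100 mm down. z up. With the collar just touching the pipe's end, gauge_handle is 70 mm above this point; with the collar fully up, 58 mm. Pipe pieces elsewhere, loose, are bystanders.
- mat_top (a point): Centre of the top face of the black rubber mat, fixed, 130 mm (its x) by 220 mm (its y), 6 mm thick. The bore gauge and a plain steel plug gauge (no collar, 135 mm tall, a bystander) stand on it some 55 mm either side of the centre along y, either way round. The bore gauge goes back on the mat, clear of the plug gauge; where it stood is best.
Things that resemble listed ones, but are neither listed nor needed, are in the scene too. What is shaped like the part that bears gauge_handle but blue or pink is not meant.

How it is judged:
On the way, in this order (a step that is already met when the one before it is completed fails the run):
1. the gauge's head is inside the clamped pipe, upright, with the collar still down and the plungers drawn in (horizontal distance between gauge_handle and pipe_mouth below 0.02 m and z of gauge_handle in the frame of pipe_mouth below 0.09 m and angle between gauge_handle's own z axis and vertical below 0.2 rad and value of joint collar below 0.003 m).
2. the gauge is pushed down in the pipe until the collar is up and the plungers are out and locked (horizontal distance between gauge_handle and pipe_mouth below 0.02 m and z of gauge_handle in the frame of pipe_mouth below 0.07 m and value of joint collar above 0.009 m), for 0.1 s.
At the end, for the whole second after the job is handed in: The bore gauge stands upright (within about 10 degrees) on its foot on the rubber mat, its axis over the mat, let go, with the collar still pushed up at least 8 of its 12 mm (value of joint collar above 0.008 m and angle between gauge_handle's own z axis and vertical below 0.17 rad and x of gauge_handle in the frame of mat_top between -0.07 and 0.07 m and y of gauge_handle in the frame of mat_top between -0.115 and 0.115 m and z of gauge_handle in the frame of mat_top between 0.122 and 0.138 m); the robot touches nothing.
It also fails if it takes over 51 s, if anything falls off the work surface, if the arm or the gripper's body presses on something with over 40 N, if the wrist force passes 120 N, or if a joint passes its speed limit or range.

### The arm

A 6-joint arm with a two-finger parallel gripper is mounted at the origin on the work surface. World frame = base frame: x ahead of the robot, y to its left, z up, the work surface at z = 0. Lengths are in m, angles in rad, forces in N, time in s.
With the tool pointing down it reaches from about 0.375 to 0.9 m from the base axis. Payload 3.1 kg.
Tool frame: the origin (TCP) lies between the finger pads; the fingertips stand 22 mm ahead of it and the grasp point (between the pads) lies 3 mm ahead of it; z points along the fingers, y is the line along which they close (so a half turn about z gives the same grasp; the last joint's range is limited). The gripper opens to 87 mm and grips with 3 to 60 N. Pads are 19 mm wide; open, the fingers measure 117 mm over their backs; the gripper's body (75 mm by 190 mm) begins 51 mm behind the grasp point.
Start: joints at [1.147, 0.527, 1.433, -0, 1.181, -0.178], TCP at [0.151, 0.606, 0.245] pointing down, gripper open.
Joint ranges: [-3.08, 3.08], [-0.75, 2.2], [0.22, 2.44], [-1.43, 4.57], [0, 2.65], [-2.85, 2.85]. Speed limits (rad/s): [2.79, 2.79, 3.14, 3.14, 3.14, 3.14].

### API

Orientations are given as a unit quaternion [x, y, z, w].
In Python, from rig import robot gives the robot as it stands.
- The arm moves only by the tool move_arm, never from a script. Its argument "series" is text: rows parted by semicolons, each of 6 numbers parted by spaces: the shift along the tool's x, y, z in mm, then the turn, a rotation vector about the tool's x, y, z in degrees. In form: dx dy dz ax ay az; .... A call has 1 to 8 rows; each row is the pose to reach, as a shift and turn from the pose commanded when the call began, along the tool's axes at that moment; what a row does not reach only later rows make up. A row lasts 1/12 s, in which the tool goes at most 41.7 mm and 7.16 degrees, less where a joint would pass 70% of its speed; a pose out of reach is approached as far as the arm can. A call with a gripper value outside its range is refused whole. "jaw" is the opening, from 0 (shut) to 1 (fully open), set as the call begins (left out, the last holds). The fingers move at their own pace and stop on an object; "newtons" is the grip in N (left out, the last holds). Time passes only in rows, so rows that repeat a pose let the fingers close. It gives the time, the measured TCP pose, the force, the opening and the grip force at its end, in the units of the state.
- robot.get_obs(): the state, without advancing time (a new reading comes with each control period).
- robot.camera(name): name is "scene" or "top" or "wrist"; returns a dict with "img" (384x512x3 uint8, red, green, blue), "mtx" (3x3 intrinsics, pixels), "distortion" ([k1, k2, p1, p2, k3] as OpenCV has them; the pictures are not rectified), "world_to_cam" (4x4, takes a point from world to camera coordinates). Camera axes: x right, y down, z forward; pixel columns grow to the right and rows downward; lengths in m; the calibration is good to about 2 mm. A picture is of the moment at which its call begins. There is no depth.
- robot.hand_in(): hands the job in; it is judged then, once.
Trained networks look in a picture, given as the dict that the camera call returned (one of the last four; its "shot" number tells which), for a name from the list of things; names that differ only in an ending like _2 or _b are one class to them, and where a whole thing is asked for, a point or a joint stands for the part that bears it (a point fixed in the world has none). Each returns a list of dicts, best first, with "p" (0 to 1); they miss things now and then, are a little off and sometimes report something else, mostly with a low value. They report only what shows in the picture. A call takes as long as a camera call. They do not tell look-alikes from the thing itself.
- robot.search_frame(picture, thing): "xyz" ([x, y, z] in m, in world coordinates, good to about 4 mm: the middle of the surface that is visible of it).
- robot.tip_of(picture, thing): "xyz" ([x, y, z] in m, in world coordinates, good to about 4 mm: a listed point, or the origin of a listed thing).
The state is a dict: "time": time; "q": joint angles; "joint_velocities": joint speeds; "joint_torque": joint torques, N m; "position": TCP position; "tool_rot": TCP orientation; "ft_force": force on the tool from outside, world axes, zero at the start; "moment": the same for the moment, N m; "grip_width": finger opening in m; "grip_force": force on a finger pad.
Only numpy, scipy, OpenCV 4.12 (cv2) and the standard library are available. Lean on these libraries where they do the work, as an engineer would, in place of code of your own. Each camera call takes 0.05 s, during which the arm holds its last target. There are 200 camera calls.

## Working session

There is one attempt and no reset: what is moved stays moved. The work goes in short steps, Python scripts to look and compute and a tool call to move; the robot and the scene stay as the last step left them, time stands still between calls to the robot, and variables do not carry over. Pictures are saved under pics/ and viewed, at most 10 in all, crops included, and the job is handed in when it is done.

Besides the shell and the picture viewer there is one more tool, called as name(argument=value, ...) on one line, values as JSON. move_arm: Moves the arm, as the interface text tells. Its arguments: {"type":"object","properties":{"series":{"type":"string"},"jaw":{"type":"number"},"newtons":{"type":"number"}},"required":["series"]}

```bash
mkdir -p pics; cat > h.py <<'E'
import numpy as np,cv2
from rig import robot
np.set_printoptions(precision=4,suppress=True)
def look(n,things=(),save=None):
    c=robot.camera(n)
    if save: cv2.imwrite('pics/'+save,c['img'][:,:,::-1])
    for t in things:
        for d in robot.tip_of(c,t)[:4]:
            print(n,t,round(d['p'],2),np.array(d['xyz']),proj(c,d['xyz']))
    return c
def proj(c,p):
    w=np.array(c['world_to_cam'])
    r=cv2.Rodrigues(w[:3,:3])[0]
    return cv2.projectPoints(np.array([p],float),r,w[:3,3],np.array(c['mtx']),np.array(c['distortion']))[0].ravel()
E
python3 - <<'E'
from h import *
T=['gauge_handle','pipe_mouth','mat_top']
a=look('scene',T,'s.png');b=look('top',T,'t.png')
cv2.imwrite('pics/st.png',np.hstack([cv2.imread('pics/s.png'),cv2.imread('pics/t.png')])[:, :])
im=cv2.imread('pics/st.png');cv2.imwrite('pics/st.png',np.vstack([cv2.resize(cv2.imread('pics/s.png'),(400,300)),cv2.resize(cv2.imread('pics/t.png'),(400,300))]))
o=robot.get_obs();print(o['time'],o['position'],o['tool_rot'])
E
```

```text
scene gauge_handle 0.84 [0.3862 0.3628 0.128 ] [290.0925 106.2733]
scene gauge_handle 0.77 [0.7214 0.2173 0.1286] [373.1325 183.3089]
scene gauge_handle 0.69 [0.3565 0.2051 0.1309] [245.0891 125.9258]
scene gauge_handle 0.55 [ 0.5643 -0.2236  0.1223] [182.9476 268.6208]
scene pipe_mouth 0.71 [ 0.5632 -0.2222  0.1208] [183.1404 268.3858]
scene mat_top 0.79 [0.5499 0.2606 0.0015] [314.5918 184.5211]
top gauge_handle 0.84 [0.3817 0.3645 0.129 ] [135.0113 246.2444]
top gauge_handle 0.77 [0.72   0.2121 0.1327] [197.7892 124.6801]
top gauge_handle 0.71 [0.5672 0.2079 0.1359] [196.5899 178.2334]
top gauge_handle 0.65 [0.3557 0.204  0.1289] [194.8412 257.3918]
top pipe_mouth 0.94 [ 0.5664 -0.2206  0.1196] [353.8649 182.3369]
top mat_top 0.81 [0.5534 0.2604 0.0027] [186.935  191.1292]
top mat_top 0.27 [0.5675 0.2062 0.1371] [197.1432 178.0458]
0.4 [0.1514 0.6063 0.2444] [ 0.1221  0.9925 -0.0002 -0.0001]
```

View pics/s.png

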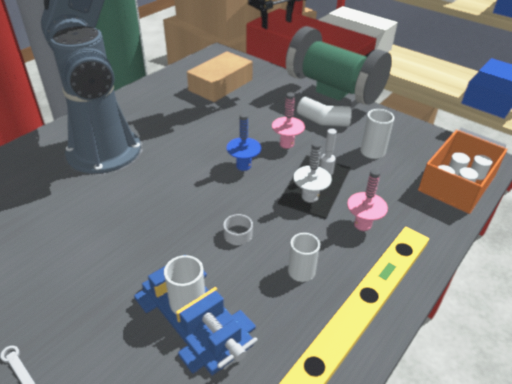

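View pics/t.png

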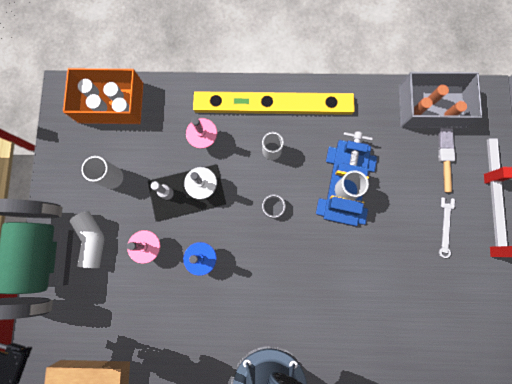

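Candidates for the gauge, scene pixels: steel with a dark grip on the mat (313,175), pink (288,125), pink (368,205), blue (243,148), and the plain plug gauge (330,145). By the description it is the steel one at (313,175), top (197,178).

```bash
cat >> h.py <<'E'
from scipy.spatial.transform import Rotation as R
def delta(target,ref=None):
    o=robot.get_obs();r=R.from_quat(o['tool_rot'])
    d=r.inv().apply(np.array(target)-np.array(o['position']))*1000
    print('t',o['time'],'pos',np.array(o['position']),'tool z',r.apply([0,0,1]),'x',r.apply([1,0,0]),'delta mm',d);return d
E
python3 - <<'E'
from h import *
s=cv2.imread('pics/s.png')[110:220,260:400];t=cv2.imread('pics/t.png')[145:225,140:240]
f=lambda i:cv2.resize(i,(400,int(400*i.shape[0]/i.shape[1])),interpolation=3)
cv2.imwrite('pics/c.png',np.vstack([f(s),f(t)])[:600])
delta([.54,.24,.30]) 
E
```

```text
t 0.4 pos [0.1514 0.6063 0.2444] tool z [-0.0002 -0.0003 -1.    ] x [-0.9702  0.2424  0.0001] delta mm [-465.7864 -261.1632  -55.5612]
```

View pics/c.png

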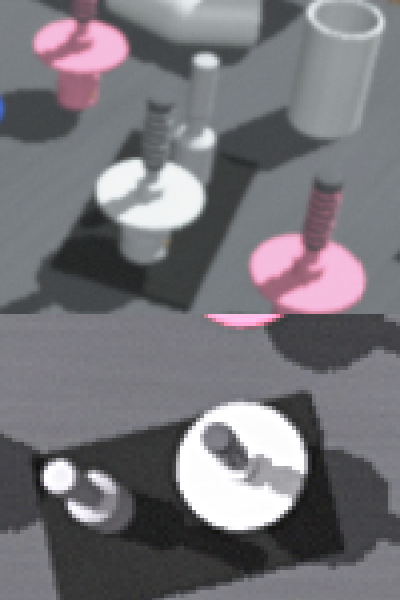

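The crop confirms it: a steel gauge with a wide collar and dark grip, standing on the mat. The plug gauge is beside it.

move_arm(series="-40 -23 -10 0 0 0;-80 -45 -20 0 0 0;-115 -65 -30 0 0 0;-150 -84 -40 0 0 0;-186 -104 -50 0 0 0;-222 -124 -55 0 0 0;-258 -144 -55 0 0 0;-294 -165 -55 0 0 0", jaw=1)

```text
time: 1.07
position: [0.3912, 0.3806, 0.3005]
tool_rot: [0.122, 0.993, 0.001, 0.001]
ft_force: [0.3, 0.5, 0.5]
grip_width: 0.0871
grip_force: 0.0
```

move_arm(series="-36 -20 0 0 0 0;-72 -40 0 0 0 0;-108 -61 0 0 0 0;-140 -79 0 0 0 0;-160 -90 0 0 0 0;-172 -96 0 0 0 0;-172 -96 0 0 0 0")

```text
time: 1.65
position: [0.5354, 0.2451, 0.2994]
tool_rot: [0.124, 0.992, -0.0, 0.001]
ft_force: [0.4, -0.3, -0.1]
grip_width: 0.0871
grip_force: 0.0
```

```bash
python3 - <<'E'
from h import *
T=['gauge_handle','mat_top']
look('wrist',T,'w1.png');look('scene',T);look('top',T)
delta([.567,.208,.20])
E
```

```text
wrist gauge_handle 0.83 [0.5685 0.2077 0.1357] [221.6558 216.3061]
wrist mat_top 0.67 [0.5538 0.2608 0.0073] [263.9898 165.8518]
scene gauge_handle 0.86 [0.3869 0.3665 0.1297] [291.1235 105.2859]
scene gauge_handle 0.77 [0.3571 0.2029 0.1331] [244.7203 125.6577]
scene gauge_handle 0.68 [0.5706 0.2082 0.1367] [315.2173 156.0136]
scene gauge_handle 0.55 [0.7241 0.2148 0.1351] [374.1965 182.1617]
scene mat_top 0.61 [0.5502 0.2604 0.0056] [314.7976 183.4297]
top gauge_handle 0.82 [0.7217 0.2142 0.1323] [197.0902 124.1353]
top gauge_handle 0.81 [0.3568 0.2001 0.1267] [196.4814 256.9888]
top gauge_handle 0.68 [0.5645 0.2076 0.1395] [196.4211 178.9458]
top mat_top 0.77 [0.552  0.2634 0.0068] [185.6637 191.3394]
t 2.1 pos [0.5325 0.2479 0.2997] tool z [ 0.      0.0001 -1.    ] x [-0.9706  0.2407  0.    ] delta mm [-43.0971 -30.4615  99.6543]
```

View pics/w1.png

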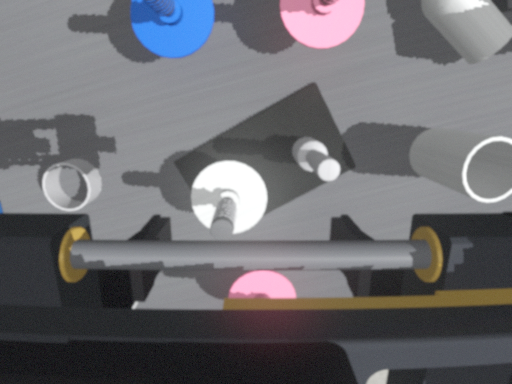

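The wrist view shows the steel gauge's collar at (230,197) and its grip at (225,215). The plug is at (320,160). The estimates agree on (0.568, 0.208).

move_arm(series="-22 -15 0 0 0 0;-44 -30 0 0 0 0;-44 -30 30 0 0 0;-44 -30 65 0 0 0;-44 -30 100 0 0 0;-44 -30 130 0 0 0;-44 -30 154 0 0 0;-44 -30 154 0 0 0")

```text
time: 2.77
position: [0.5648, 0.2069, 0.1404]
tool_rot: [0.122, 0.993, -0.002, -0.005]
ft_force: [-0.6, -0.2, 0.5]
grip_width: 0.0872
grip_force: 0.0
```

```bash
python3 - <<'E'
from h import *
look('wrist',['gauge_handle'],'w2.png');look('scene',[],'s2.png')
s=cv2.imread('pics/s2.png')[80:230,230:430]
cv2.imwrite('pics/c2.png',np.hstack([cv2.resize(s,(400,300)),cv2.resize(cv2.imread('pics/w2.png'),(400,300))]))
delta([.568,.208,.145])
E
```

```text
t 2.9167 pos [0.5695 0.2077 0.1466] tool z [ 0.0018  0.0003 -1.    ] x [-0.9703  0.2419 -0.0017] delta mm [ 1.5198 -0.0638  1.6008]
```

View pics/c2.png

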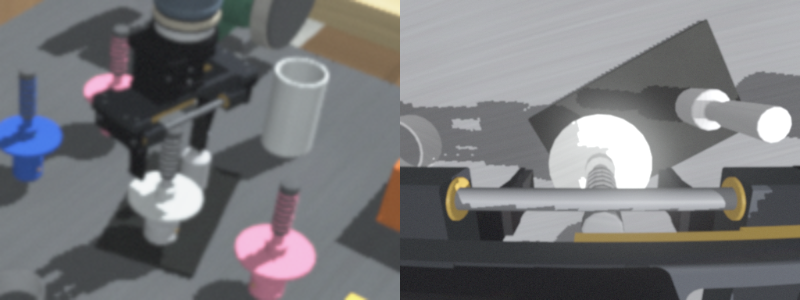

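The grip sits between the fingers, centred at about (600,180) in the right half. Closing.

move_arm(series="0 0 0 0 0 0;0 0 0 0 0 0;0 0 0 0 0 0;0 0 0 0 0 0;0 0 0 0 0 0;0 0 0 0 0 0;0 0 0 0 0 0;0 0 0 0 0 0", jaw=0, newtons=40)

```text
time: 3.58
position: [0.5687, 0.2072, 0.1455]
tool_rot: [0.122, 0.993, -0.0, -0.0]
ft_force: [0.0, -0.0, 1.6]
grip_width: 0.0414
grip_force: 0.0
```

move_arm(series="0 0 -10 0 0 0;0 0 -30 0 0 0;0 0 -60 0 0 0;0 0 -90 0 0 0;0 0 -120 0 0 0;0 0 -145 0 0 0;0 0 -155 0 0 0;0 0 -155 0 0 0")

```text
time: 4.25
position: [0.5702, 0.2076, 0.3041]
tool_rot: [0.122, 0.993, 0.001, 0.003]
ft_force: [0.6, 0.9, 0.2]
grip_width: 0.0004
grip_force: 0.0
```

```bash
python3 - <<'E'
from h import *
look('wrist',['gauge_handle']);look('scene',['gauge_handle','pipe_mouth'],'s3.png');look('top',['gauge_handle','pipe_mouth'])
s=cv2.imread('pics/s3.png')[40:230,200:430]
cv2.imwrite('pics/c3.png',cv2.resize(s,None,fx=2.5,fy=2.5))
o=robot.get_obs();print(o['grip_width'],o['grip_force'],o['ft_force'])
delta([.5655,-.2212,.30])
E
```

```text
wrist gauge_handle 0.57 [0.5677 0.2106 0.1346] [251.3607 171.1877]
scene gauge_handle 0.95 [0.7214 0.2167 0.1299] [373.1085 183.0023]
scene gauge_handle 0.73 [0.3871 0.3605 0.1272] [289.8498 106.9734]
scene gauge_handle 0.61 [0.5702 0.2105 0.1343] [315.5131 156.3039]
scene pipe_mouth 0.85 [ 0.568  -0.2238  0.1209] [184.3406 270.1638]
top gauge_handle 0.86 [0.3535 0.2023 0.1311] [195.2957 258.2642]
top gauge_handle 0.77 [0.5656 0.2064 0.1381] [196.9732 178.6582]
top gauge_handle 0.67 [0.723  0.2141 0.1316] [197.1907 123.7775]
top pipe_mouth 0.89 [ 0.5672 -0.2203  0.1214] [353.9135 181.9212]
0.0004532706427574373 0.0 [ 1.7247 -0.1953  0.0037]
t 4.65 pos [0.5681 0.2071 0.299 ] tool z [-0.0029 -0.0005 -1.    ] x [-0.9702  0.2424  0.0027] delta mm [-101.2659 -416.1682   -0.8462]
```

View pics/c3.png

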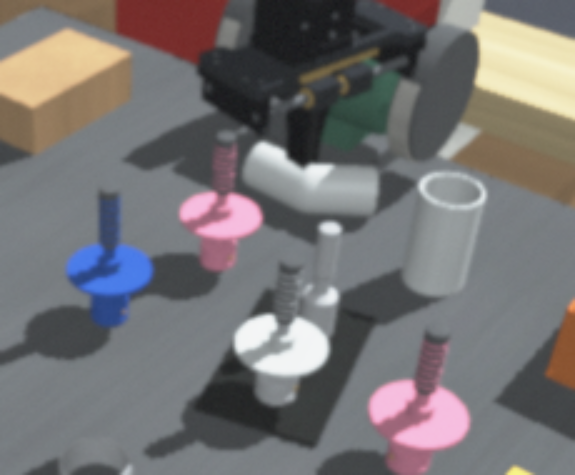

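I lifted before the slow fingers had shut. The gauge still stands undisturbed at (283,330) in the crop. I'll reopen, go down again and close for longer.

move_arm(series="0 0 0 0 0 0;0 0 0 0 0 0;0 0 0 0 0 0;0 0 0 0 0 0;0 0 0 0 0 0;0 0 0 0 0 0;0 0 0 0 0 0;0 0 0 0 0 0", jaw=0.7)

```text
time: 5.32
position: [0.5687, 0.2072, 0.3006]
tool_rot: [0.122, 0.993, 0.0, 0.0]
ft_force: [0.2, -0.4, 0.1]
grip_width: 0.0456
grip_force: 0.0
```

move_arm(series="0 1 0 0 0 0;0 1 20 0 0 0;0 1 50 0 0 0;0 1 85 0 0 0;0 1 120 0 0 0;0 1 145 0 0 0;0 1 155 0 0 0;0 1 155 0 0 0")

```text
time: 5.98
position: [0.5673, 0.2079, 0.1428]
tool_rot: [0.122, 0.993, -0.001, -0.003]
ft_force: [-0.8, -0.4, -0.8]
grip_width: 0.0606
grip_force: 0.0
```

move_arm(series="0 0 0 0 0 0;0 0 0 0 0 0;0 0 0 0 0 0;0 0 0 0 0 0;0 0 0 0 0 0;0 0 0 0 0 0;0 0 0 0 0 0;0 0 0 0 0 0", jaw=0, newtons=40)

```text
time: 6.65
position: [0.5692, 0.2084, 0.1459]
tool_rot: [0.122, 0.993, 0.0, 0.0]
ft_force: [0.4, 0.3, 0.3]
grip_width: 0.0213
grip_force: 40.0
```

move_arm(series="0 0 0 0 0 0;0 0 0 0 0 0;0 0 0 0 0 0")

```text
time: 6.9
position: [0.5693, 0.2084, 0.1459]
tool_rot: [0.122, 0.993, 0.0, 0.0]
ft_force: [0.2, 1.0, 3.5]
grip_width: 0.0213
grip_force: 40.0
```

move_arm(series="0 0 -8 0 0 0;0 0 -25 0 0 0;0 0 -50 0 0 0;0 0 -80 0 0 0;0 0 -110 0 0 0;0 0 -140 0 0 0;0 0 -155 0 0 0;0 0 -160 0 0 0")

```text
time: 7.57
position: [0.5697, 0.2081, 0.3082]
tool_rot: [0.122, 0.993, 0.0, 0.002]
ft_force: [0.0, 0.1, -4.6]
grip_width: 0.0213
grip_force: 40.0
```

```bash
python3 - <<'E'
from h import *
look('wrist',['gauge_handle']);look('scene',['gauge_handle','pipe_mouth']);look('top',['gauge_handle','pipe_mouth'])
o=robot.get_obs();print(o['grip_width'],o['grip_force'],o['ft_force'],o['moment'])
delta([.567,-.221,.306])
E
```

```text
wrist gauge_handle 0.93 [0.5688 0.2108 0.2974] [253.2208 239.1785]
wrist gauge_handle 0.46 [0.7228 0.2142 0.1306] [286.8736 298.4188]
scene gauge_handle 0.74 [0.356  0.2025 0.1345] [244.2932 125.113 ]
scene gauge_handle 0.68 [0.3845 0.3615 0.126 ] [289.2705 106.8804]
scene gauge_handle 0.61 [0.7227 0.2167 0.1299] [373.6244 183.2445]
scene gauge_handle 0.57 [0.5709 0.2056 0.2928] [321.8486  98.6517]
scene pipe_mouth 0.8 [ 0.5652 -0.2247  0.1206] [182.9454 269.8018]
top gauge_handle 0.89 [0.7212 0.2144 0.1334] [196.9417 124.1683]
top gauge_handle 0.76 [0.3562 0.2023 0.1258] [195.7016 257.1983]
top pipe_mouth 0.71 [ 0.5699 -0.219   0.121 ] [353.3758 180.9708]
0.021337875050912065 39.99045789241791 [-0.1234  0.6527 -4.5463] [ 0.03   -0.0172 -0.0006]
t 7.9667 pos [0.5681 0.208  0.3036] tool z [-0.0037 -0.0007 -1.    ] x [-0.9702  0.2425  0.0034] delta mm [-102.9149 -416.4642   -2.0721]
```

move_arm(series="-4 -15 0 0 0 0;-11 -43 -2 0 0 0;-19 -75 -3 0 0 0;-27 -109 -3 0 0 0;-36 -144 -3 0 0 0;-44 -179 -3 0 0 0;-53 -214 -3 0 0 0;-62 -249 -3 0 0 0")

```text
time: 8.63
position: [0.5682, -0.05, 0.3078]
tool_rot: [0.122, 0.993, 0.0, -0.001]
ft_force: [0.7, -0.8, -5.3]
grip_width: 0.0212
grip_force: 40.0
```

move_arm(series="-9 -35 0 0 0 0;-17 -70 0 0 0 0;-25 -102 0 0 0 0;-32 -130 0 0 0 0;-37 -151 0 0 0 0;-41 -164 0 0 0 0;-41 -168 0 0 0 0;-41 -168 0 0 0 0")

```text
time: 9.3
position: [0.5674, -0.2217, 0.3078]
tool_rot: [0.123, 0.992, 0.001, -0.001]
ft_force: [-0.2, 1.3, -5.1]
grip_width: 0.0211
grip_force: 40.0
```

```bash
python3 - <<'E'
from h import *
look('wrist',['gauge_handle','pipe_mouth'],'w4.png');look('scene',['gauge_handle','pipe_mouth'],'s4.png');look('top',['gauge_handle','pipe_mouth'])
s=cv2.imread('pics/s4.png')[130:380,80:330]
cv2.imwrite('pics/c4.png',np.hstack([cv2.resize(s,(300,300)),cv2.resize(cv2.imread('pics/w4.png'),(400,300))]))
o=robot.get_obs();print(o['grip_width'],o['ft_force'],o['moment'])
delta([.567,-.2218,.306])
E
```

```text
wrist gauge_handle 0.58 [ 0.5647 -0.219   0.2963] [252.3614 235.5248]
scene gauge_handle 0.72 [0.7213 0.2151 0.1314] [372.8459 182.8306]
scene gauge_handle 0.72 [0.3571 0.2039 0.1323] [244.9692 125.7528]
scene gauge_handle 0.68 [0.386  0.366  0.1243] [290.6266 106.9435]
scene gauge_handle 0.67 [ 0.5688 -0.2207  0.295 ] [176.8251 200.7272]
scene pipe_mouth 0.89 [ 0.5643 -0.2202  0.1213] [184.3007 267.865 ]
top gauge_handle 0.8 [0.7189 0.2138 0.1329] [197.1504 125.0244]
top gauge_handle 0.6 [0.3827 0.3649 0.131 ] [134.6303 245.847 ]
top pipe_mouth 0.88 [ 0.5665 -0.2195  0.1225] [353.7257 182.0909]
0.021682294168678475 [-0.0162  0.6032 -5.4636] [-0.0054 -0.0063  0.0645]
t 9.75 pos [ 0.5679 -0.2206  0.3087] tool z [ 0.0001 -0.     -1.    ] x [-0.9704  0.2413 -0.0001] delta mm [ 0.5788 -1.4106  2.6612]
```

View pics/c4.png

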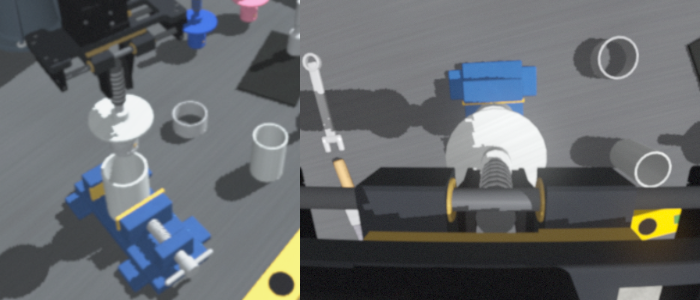

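The gauge hangs upright over the pipe, with its head just above the mouth at (125,165) in the left half. Lowering it.

move_arm(series="0 -1 15 0 0 0;0 -1 35 0 0 0;0 -1 50 0 0 0;0 -1 64 0 0 0;0 -1 78 0 0 0;0 -1 90 0 0 0;0 -1 98 0 0 0;0 -1 98 0 0 0")

```text
time: 10.42
position: [0.5666, -0.2215, 0.2086]
tool_rot: [0.122, 0.993, 0.001, -0.002]
ft_force: [-1.4, 0.5, -4.2]
grip_width: 0.0213
grip_force: 40.0
```

move_arm(series="0 0 0 0 0 0;0 0 0 0 0 0;0 0 2 0 0 0;0 0 4 0 0 0;0 0 6 0 0 0;0 0 8 0 0 0;0 0 8 0 0 0;0 0 8 0 0 0")

```text
time: 11.08
position: [0.5674, -0.2222, 0.2023]
tool_rot: [0.122, 0.993, 0.0, -0.0]
ft_force: [-0.3, -0.7, -4.9]
grip_width: 0.021
grip_force: 40.0
```

move_arm(series="0 0 2 0 0 0;0 0 4 0 0 0;0 0 6 0 0 0;0 0 8 0 0 0;0 0 10 0 0 0;0 0 11 0 0 0;0 0 11 0 0 0")

```text
time: 11.67
position: [0.5678, -0.2225, 0.1914]
tool_rot: [0.122, 0.993, -0.0, 0.0]
ft_force: [0.7, -0.3, -3.0]
grip_width: 0.0213
grip_force: 40.0
```

move_arm(series="0 0 1 0 0 0;0 0 2 0 0 0;0 0 3 0 0 0;0 0 3 0 0 0")

```text
time: 12.0
position: [0.5678, -0.2225, 0.1886]
tool_rot: [0.122, 0.993, -0.0, 0.0]
ft_force: [0.5, -0.3, 0.2]
grip_width: 0.021
grip_force: 40.0
```

move_arm(series="0 0 1 0 0 0;0 0 2 0 0 0;0 0 2 0 0 0")

```text
time: 12.25
position: [0.5679, -0.2225, 0.1878]
tool_rot: [0.122, 0.993, -0.0, 0.001]
ft_force: [-0.8, 1.3, 6.4]
grip_width: 0.0214
grip_force: 40.0
```

move_arm(series="0 0 1 0 0 0;0 0 2 0 0 0;0 0 2 0 0 0")

```text
time: 12.5
position: [0.568, -0.2225, 0.1877]
tool_rot: [0.122, 0.993, -0.001, 0.001]
ft_force: [-3.1, 2.1, 15.2]
grip_width: 0.0209
grip_force: 40.0
```

```bash
python3 - <<'E'
from h import *
look('wrist',['gauge_handle'],'w5.png');look('scene',['gauge_handle','pipe_mouth'],'s5.png')
s=cv2.imread('pics/s5.png')[200:320,120:270]
cv2.imwrite('pics/c5.png',cv2.resize(s,None,fx=4,fy=4))
o=robot.get_obs();print(o['grip_width'],o['ft_force'],o['moment'])
delta([.567,-.2218,.306])
E
```

```text
wrist gauge_handle 0.74 [ 0.5682 -0.2215  0.1776] [250.6789 242.417 ]
scene gauge_handle 0.81 [0.3879 0.3622 0.1265] [290.4308 107.0445]
scene gauge_handle 0.75 [0.3565 0.2031 0.1352] [244.5915 124.8552]
scene gauge_handle 0.68 [0.7236 0.2165 0.1322] [374.126  182.6769]
scene gauge_handle 0.59 [ 0.568  -0.2224  0.1768] [182.2064 249.7439]
0.021368439210594243 [-2.8428  1.9442 14.5957] [ 0.4038  0.7389 -0.0523]
t 12.75 pos [ 0.5679 -0.2225  0.1877] tool z [ 0.0019 -0.0014 -1.    ] x [-0.9702  0.2422 -0.0021] delta mm [   0.8371    0.3582 -118.2748]
```

View pics/c5.png

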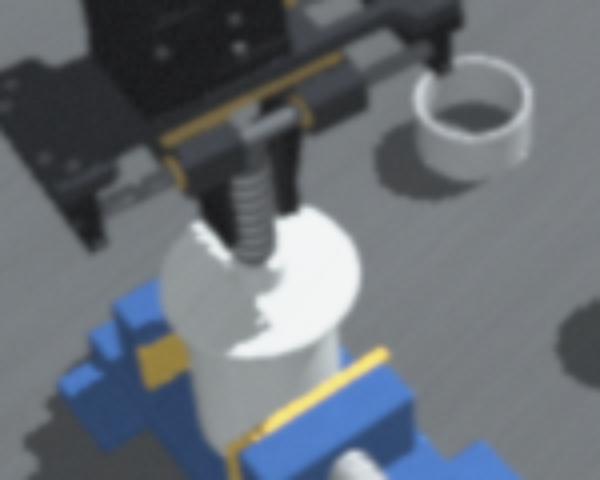

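The collar is seated on the pipe at its stop: TCP z is 0.1877, as calculated, and the push is about 20 N without further travel. Drawing it straight out.

move_arm(series="0 0 -3 0 0 0;0 0 -8 0 0 0;0 0 -16 0 0 0;0 0 -26 0 0 0;0 0 -38 0 0 0;0 0 -50 0 0 0;0 0 -64 0 0 0;0 0 -78 0 0 0")

```text
time: 13.42
position: [0.5676, -0.2221, 0.263]
tool_rot: [0.122, 0.993, 0.0, -0.0]
ft_force: [0.1, 0.3, -3.6]
grip_width: 0.0216
grip_force: 40.0
```

move_arm(series="0 0 -16 0 0 0;0 0 -32 0 0 0;0 0 -42 0 0 0;0 0 -46 0 0 0;0 0 -46 0 0 0")

```text
time: 13.83
position: [0.5681, -0.2225, 0.3097]
tool_rot: [0.122, 0.993, -0.0, 0.001]
ft_force: [0.3, -0.5, -4.9]
grip_width: 0.0211
grip_force: 40.0
```

```bash
python3 - <<'E'
from h import *
look('wrist',['gauge_handle']);look('scene',['gauge_handle','pipe_mouth'],'s6.png')
s=cv2.imread('pics/s6.png')[150:320,100:300]
cv2.imwrite('pics/c6.png',cv2.resize(s,None,fx=3,fy=3))
o=robot.get_obs();print(o['grip_width'],o['ft_force'],o['moment'])
delta([.5685,.2083,.306])
E
```

```text
wrist gauge_handle 0.98 [ 0.5649 -0.2167  0.2999] [258.1412 234.5009]
scene gauge_handle 0.73 [0.7216 0.2191 0.1329] [373.9451 181.4904]
scene gauge_handle 0.64 [0.3856 0.3605 0.1282] [289.431  106.4716]
scene gauge_handle 0.55 [ 0.567  -0.2221  0.2983] [175.2175 199.1886]
scene pipe_mouth 0.72 [ 0.5694 -0.2224  0.1195] [185.4748 270.5654]
0.02163593165361523 [ 0.2493 -0.1194 -4.2465] [-0.0219 -0.0129  0.0049]
t 14.0833 pos [ 0.567  -0.222   0.3072] tool z [-0.0021  0.0014 -1.    ] x [-0.9702  0.2424  0.0024] delta mm [102.8163 417.7939   1.8025]
```

View pics/c6.png

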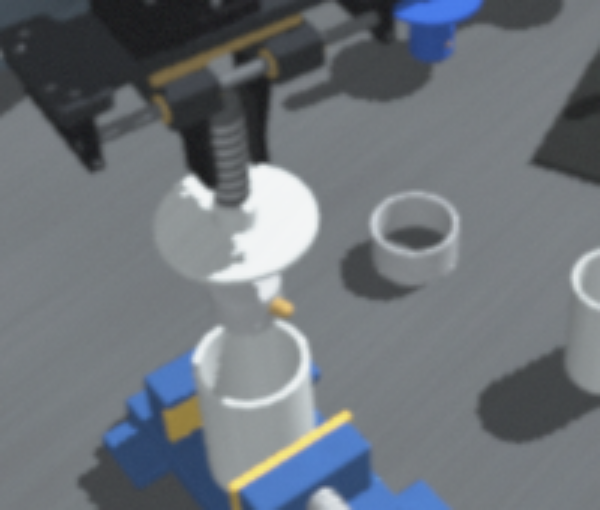

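The gauge is out and upright. A plunger shows sprung out at (282,307), and the collar is up. Going back to the mat.

move_arm(series="4 15 0 0 0 0;11 43 0 0 0 0;19 75 0 0 0 0;27 109 0 0 0 0;36 144 0 0 0 0;44 179 0 0 0 0;53 214 0 0 0 0;62 249 0 0 0 0")

```text
time: 14.75
position: [0.5669, 0.0368, 0.3081]
tool_rot: [0.122, 0.993, 0.0, -0.001]
ft_force: [-0.2, 0.7, -4.2]
grip_width: 0.0213
grip_force: 40.0
```

move_arm(series="9 35 0 0 0 0;17 70 0 0 0 0;25 102 0 0 0 0;32 131 0 0 0 0;37 152 0 0 0 0;41 165 0 0 0 0;41 169 0 0 0 0;41 169 0 0 0 0")

```text
time: 15.42
position: [0.5686, 0.2089, 0.3081]
tool_rot: [0.121, 0.993, -0.0, -0.0]
ft_force: [0.5, -0.1, -4.8]
grip_width: 0.0215
grip_force: 40.0
```

move_arm(series="0 0 0 0 0 0;0 0 25 0 0 0;0 0 55 0 0 0;0 0 85 0 0 0;0 0 110 0 0 0;0 0 130 0 0 0;0 0 142 0 0 0;0 0 147 0 0 0")

```text
time: 16.08
position: [0.5679, 0.2059, 0.1591]
tool_rot: [0.123, 0.992, -0.001, -0.002]
ft_force: [-0.2, -1.1, -3.5]
grip_width: 0.021
grip_force: 40.0
```

move_arm(series="0 0 0 0 0 0;0 0 0 0 0 0;0 0 0 0 0 0")

```text
time: 16.33
position: [0.5702, 0.2078, 0.1629]
tool_rot: [0.123, 0.992, 0.0, 0.001]
ft_force: [-0.0, 0.3, -6.0]
grip_width: 0.0211
grip_force: 40.0
```

```bash
python3 - <<'E'
from h import *
look('scene',['gauge_handle','mat_top'],'s7.png')
o=robot.get_obs();print(o['ft_force'],o['moment'])
delta([.5685,.2083,.146])
E
```

```text
scene gauge_handle 0.8 [0.3851 0.3622 0.1248] [289.5683 107.2295]
scene gauge_handle 0.67 [0.3566 0.2038 0.1304] [244.7957 126.3174]
scene gauge_handle 0.65 [0.7202 0.2151 0.1319] [372.4493 182.4558]
scene gauge_handle 0.63 [0.5712 0.2074 0.1531] [315.9348 150.6936]
scene mat_top 0.97 [0.5502 0.263  0.0055] [315.3398 182.9679]
[ 0.5061  0.1534 -4.3095] [-0.0356 -0.0139  0.0099]
t 16.4833 pos [0.5697 0.2082 0.1628] tool z [ 0.0024  0.0003 -1.    ] x [-0.9702  0.2424 -0.0022] delta mm [ 1.1925 -0.211  16.7587]
```

Lower the remaining 17 mm slowly until it touches.

move_arm(series="0 0 5 0 0 0;0 0 10 0 0 0;0 0 13 0 0 0;0 0 14 0 0 0;0 0 15 0 0 0;0 0 15 0 0 0")

```text
time: 16.98
position: [0.5688, 0.2082, 0.1462]
tool_rot: [0.122, 0.993, -0.0, -0.0]
ft_force: [-0.7, -0.0, -4.1]
grip_width: 0.0213
grip_force: 40.0
```

move_arm(series="0 0 1 0 0 0;0 0 1 0 0 0;0 0 2 0 0 0;0 0 2 0 0 0")

```text
time: 17.32
position: [0.5693, 0.2083, 0.1459]
tool_rot: [0.122, 0.993, 0.0, 0.001]
ft_force: [-1.5, -0.8, 4.8]
grip_width: 0.0216
grip_force: 40.0
```

move_arm(series="0 0 -1 0 0 0;0 0 -1 0 0 0;0 0 -1 0 0 0;0 0 -1 0 0 0")

```text
time: 17.65
position: [0.5693, 0.2083, 0.1459]
tool_rot: [0.122, 0.993, 0.0, 0.0]
ft_force: [-1.2, 0.0, 2.7]
grip_width: 0.0211
grip_force: 40.0
```

move_arm(series="0 0 0 0 0 0;0 0 0 0 0 0;0 0 0 0 0 0;0 0 0 0 0 0;0 0 0 0 0 0;0 0 0 0 0 0;0 0 0 0 0 0;0 0 0 0 0 0", jaw=0.7)

```text
time: 18.32
position: [0.5689, 0.2082, 0.1455]
tool_rot: [0.122, 0.993, 0.0, 0.0]
ft_force: [0.3, -0.6, -0.4]
grip_width: 0.0597
grip_force: 0.0
```

move_arm(series="0 0 -3 0 0 0;0 0 -10 0 0 0;0 0 -25 0 0 0;0 0 -50 0 0 0;0 0 -80 0 0 0;0 0 -110 0 0 0;0 0 -125 0 0 0;0 0 -130 0 0 0")

```text
time: 18.98
position: [0.5708, 0.2086, 0.28]
tool_rot: [0.122, 0.993, 0.001, 0.004]
ft_force: [0.3, 1.2, -0.1]
grip_width: 0.0608
grip_force: 0.0
```

```bash
python3 - <<'E'
from h import *
look('wrist',['gauge_handle','mat_top']);look('scene',['gauge_handle'],'s8.png')
s=cv2.imread('pics/s8.png')[80:230,240:430]
cv2.imwrite('pics/c8.png',cv2.resize(s,None,fx=3,fy=3))
o=robot.get_obs();print(o['grip_width'],o['ft_force'],o['time'])
E
```

```text
wrist gauge_handle 0.64 [0.5679 0.2098 0.1361] [249.4109 177.0379]
wrist mat_top 0.77 [0.5538 0.2621 0.0061] [286.0145 134.1859]
scene gauge_handle 0.94 [0.3558 0.2021 0.1319] [244.1347 125.9989]
scene gauge_handle 0.77 [0.3885 0.3629 0.1268] [290.7632 106.9226]
scene gauge_handle 0.56 [0.5701 0.2112 0.136 ] [315.7124 155.5797]
scene gauge_handle 0.55 [0.7185 0.2173 0.1313] [372.2006 181.8559]
0.06081926720955319 [ 0.188  -0.5272  0.5004] 19.2333
```

View pics/c8.png

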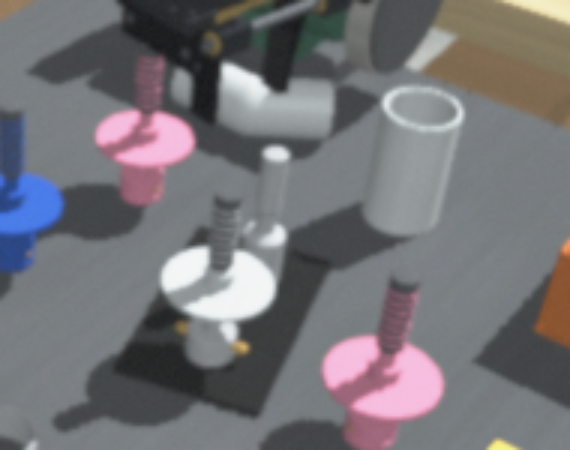

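The gauge stands upright on the mat at (215,290). Its plungers are out at (182,328) and (240,347), the collar is up and the gripper is clear.

```bash
python3 -c "
from rig import robot
print(robot.hand_in())"
```

```text
the job is handed in; nothing more can be done
None
```

The bore was gauged: the collar was driven to its stop in the pipe, and the gauge is back upright where it stood on the mat, still locked and let go. The job was handed in at about 19 s; no verdict came back.

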